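# Turn a shoe sole over and hold it above the tread scanner

## Robot

A 6-joint arm with a two-finger parallel gripper is mounted at the origin on the work surface. World frame = base frame: x ahead of the robot, y to its left, z up, the work surface at z = 0. Lengths are in m, angles in degrees, forces in N, time in s.
With the tool pointing down it reaches from about 0.3 to 0.75 m from the base axis. Payload 8.5 kg.
Tool frame: the origin (TCP) lies on the centre line of the jaws, within the pads' length; the fingertips stand 11 mm ahead of it and the grasp point (between the pads) lies 8 mm behind it; x points along the fingers, y is the direction in which the jaws open and shut, and the axes are right-handed (so a half turn about x gives the same grasp; the last joint's range is limited). The gripper opens to 85 mm and grips with 20 to 120 N. Pads are 22 mm wide; open, the fingers measure 114 mm over their backs; the gripper's body (76 mm by 85 mm) begins 54 mm behind the grasp point. The pads swing forward as they close: fully open they stand 13 mm farther back than shut.
Start: joints at [63.868, 21.807, 74.336, -0, 83.858, -12.336], TCP at [0.131, 0.534, 0.242] pointing down, gripper open.
Joint ranges: [-178.18, 178.18], [-50.72, 133.34], [12.68, 142.11], [-81.47, 261.47], [9.98, 163.14], [-165.26, 165.26]. Speed limits (degrees/s): [136.94, 136.94, 180, 180, 180, 180].

## Interface

Orientations are given as a 3x3 rotation matrix whose columns are the frame's x, y, z axes.
In Python, from rig import env gives the robot as it stands.
- The arm moves only by the tool carry_out, never from a script. Its argument "motion" is a list that holds one entry, the list of rows, each a list of 7 numbers: the shift along the tool's x, y, z in cm, then the turn, a rotation vector about the tool's x, y, z in rad, then the finger opening in cm, from 0 to 8.54. A call has 1 to 5 rows; each row is the pose to reach, as a shift and turn from the pose commanded when the call began, along the tool's axes at that moment; what a row does not reach only later rows make up. A row lasts 1/12 s, in which the tool goes at most 41.7 mm and 7.16 degrees, less where a joint would pass 70% of its speed; a pose out of reach is approached as far as the arm can. A call with a gripper value outside its range is refused whole. The fingers move at their own pace and stop on an object; "grip_force" is the grip in N (left out, the last holds). Time passes only in rows, so rows that repeat a pose let the fingers close. It gives the time, the measured TCP pose, the force and the opening at its end, in the units of the state.
- env.observe(): the state, without advancing time (a new reading comes with each control period).
- env.get_image(name): name is "side" or "top" or "wrist"; returns a dict with "image" (480x640x3 uint8, red, green, blue), "fov_y" (degrees; the focal length in pixels is half the picture's height over the tangent of half this angle, whatever the lens; pixels are square), "cx", "cy" (the principal point, pixels), "R" (3x3) and "t" (3): a world point X has camera coordinates R X + t. Camera axes: x right, y down, z forward; pixel columns grow to the right and rows downward; lengths in m; the calibration is good to about 2 mm. A picture is of the moment at which its call begins. There is no depth.
- env.close_job(): hands the job in, once; it reports no verdict.
The state is a dict: "time_s": time; "q": joint angles; "qvel": joint speeds; "joint_efforts": joint torques, N m; "position": TCP position; "tool_rot": TCP orientation; "ft_force": force on the tool from outside, world axes, zero at the start; "wrist_torque": the same for the moment, N m; "grip_width": finger opening in m.
Only numpy, scipy, OpenCV 4.12 (cv2) and the standard library are available. Lean on these libraries where they do the work, as an engineer would, in place of code of your own. Each camera call takes 0.05 s, during which the arm holds its last target. There are 200 camera calls.

## Task

Take the shoe sole that lies tread-up on the sloping drying rack, turn it over, carry it across the bench and hold it tread-down over the sloping scanner window: tread centred on the window, sole parallel to the glass and lined up lengthwise with it, about a centimetre off. Never let the sole touch the scanner, leave the other sole and the things standing about undisturbed, and finish while still holding the sole there, steady, in the gripper.

Things in the scene. Friction and masses are not known exactly. Their poses are not given: they have to be found in the camera images.
- sole: The sole to scan: dark rubber, about 0.1 to 0.18 kg, 180 mm long, 8 mm thick, six grey tread bars 3 mm high across one face. Origin mid-length, mid-thickness; x to the toe, y across, z out of the tread face. Heel disc 58 mm wide, waist 46, ball 66 (at x = 42 mm), square toe 46. Starts at 50 deg to the level, tread up, toe down against the rack's lip, heel uppermost.
- tread_mid (a point): Point on the sole: centre of the tread, level with the tops of the tread bars; at (19, 0, 7) mm in the sole's frame.
- heel_end (a point): Rounded tip of the sole's heel, mid-thickness; at (-90, 0, 0) mm in the sole's frame. The last 40 mm of the heel are plain on both faces and the last 60 mm stick out freely beyond the rack's upper edge: there it can be pinched across its 8 mm thickness, fingers pointing down along the slope (tool tilted 40 deg from vertical).
- turned_sole: Bystander: a sole of the same outline and material in the other lane of the same rack, about 100 mm beside, lying tread-down so that its smooth face shows. Its tread is on its -z face; otherwise the same frame. Leave it.
- rack: Fixed sheet-metal drying rack, 210 mm wide; origin at the middle of its foot on the bench. Its x points, level, to the low side; the bed (120 mm long, 4 mm thick) falls to +x at 50 deg, upper edge 131 mm above the bench at x = -39 mm, a 16 mm high lip along the bottom. A back plate stands under the upper edge; nothing behind it.
- window: The scanner's sloping window: white head 120 (x) by 110 (y) mm, 30 mm thick, dark glass 100 x 74 mm flush in it, on a fixed grey foot 150 x 140 mm. Origin at the glass's centre, on its surface, 120 mm above the bench. z = out of the glass (50 deg from vertical), x = down the slope (50 deg below level), y level, across. The sole's length goes along x.
- scanner: The fixed foot and column that carry the window; origin at the middle of the foot on the bench, 120 mm straight below the window's origin.
- last_on_jack: Bystander and obstacle between rack and scanner: a white shoe last upside down on a steel jack, 177 mm high, last 180 mm long (x) and 72 mm wide, round foot of 130 mm. Origin under it on the bench.
- spare_last: Bystander and obstacle between rack and scanner: a white shoe last standing on the bench, 180 mm long (x), 72 mm wide, 108 mm high. Origin under its middle on the bench.
- green_box: Bystander: light green box with lid, 170 x 110 mm, 62 mm high; origin under its middle.
- pot: Bystander: jar with steel cap, 60 mm across, 85 mm high; origin under its middle.
- hammer: Bystander: hammer lying on the bench.
- wrench: Bystander: wrench lying on the bench.
- scissors: Bystander: scissors lying on the bench.

How it is judged:
By the outcome, as a careful person would: the job done as asked, in the order asked, and still so for the second after the job is handed in, while the arm keeps its last pose, push and grip.
It also fails if it takes over 40 s, if anything falls off the work surface, if the arm or the gripper's body presses on something with over 40 N, if the wrist force passes 120 N, or if a joint passes its speed limit or range.

## Working session

There is one attempt and no reset: what is moved stays moved. The work goes in short steps, Python scripts to look and compute and a tool call to move; the robot and the scene stay as the last step left them, time stands still between calls to the robot, and variables do not carry over. Pictures are saved under pics/ and viewed, on a budget of 10 in all, crops included, one or two more only if the job needs it, and the job is handed in when it is done.

Besides the shell and the picture viewer there is one more tool, called after "Emit:" as name([rows], argument=value, ...), one row to a line, values as JSON. carry_out: Moves the arm, as the interface text tells. Its arguments: {"type":"object","properties":{"motion":{"type":"array","items":{"type":"array","items":{"type":"array","items":{"type":"number"}}}},"grip_force":{"type":"number"}},"required":["motion"]}

```bash
mkdir -p pics; ls; python3 - <<'E'
from rig import env
import cv2,numpy as np
s=env.observe();print({k:np.round(v,3).tolist() for k,v in s.items()})
for n in("side","top","wrist"):
    d=env.get_image(n);cv2.imwrite(f"pics/{n}0.png",d["image"][...,::-1]);print(n,d["fov_y"],d["cx"],d["cy"],np.round(-d["R"].T@d["t"],3),np.round(d["R"],3).tolist(), [k for k in d])
E
```

```text
pics
{'time_s': 0.0, 'q': [63.867, 21.84, 74.384, -0.002, 83.858, -12.337], 'qvel': [-0.055, -0.001, 0.157, 0.018, 0.019, -0.024], 'joint_efforts': [0.001, -44.846, -23.129, -0.0, 0.005, 0.0], 'position': [0.131, 0.534, 0.242], 'tool_rot': [[-0.001, 0.238, 0.971], [-0.001, 0.971, -0.238], [-1.0, -0.001, -0.0]], 'ft_force': [0.83, 0.603, 0.048], 'wrist_torque': [0.002, -0.011, 0.053], 'grip_width': 0.085}
side 54.925982996797224 312.64399526590466 235.9956070212329 [ 0.435 -0.824  1.074] [[0.994, -0.11, -0.009], [-0.085, -0.714, -0.695], [0.07, 0.692, -0.719]] ['image', 'fov_y', 'cx', 'cy', 'R', 't']
top 49.89595004656632 324.45045264223455 233.00376338825063 [0.42  0.103 1.482] [[-0.03, -0.999, 0.017], [-0.997, 0.029, -0.075], [0.074, -0.019, -0.997]] ['image', 'fov_y', 'cx', 'cy', 'R', 't']
wrist 62.2611972291208 322.88183172609996 238.4536468793988 [0.066 0.55  0.373] [[0.239, 0.971, -0.001], [0.937, -0.23, 0.262], [0.255, -0.063, -0.965]] ['image', 'fov_y', 'cx', 'cy', 'R', 't']
```

View pics/top0.png

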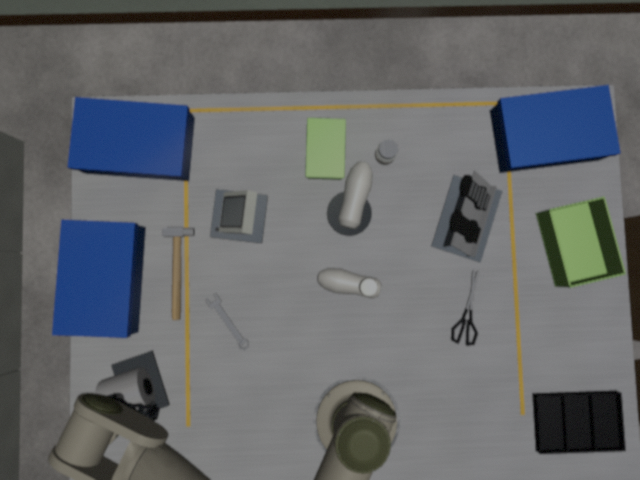

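View pics/side0.png

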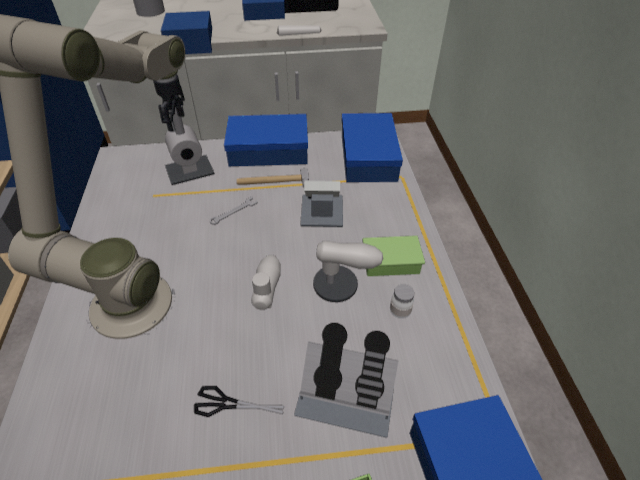

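The top view shows the rack at about (467,218), the scanner at (238,214), the last on its jack at (352,205) and the spare last at (350,283). The side view shows the treaded sole in the right-hand lane, at (372,370), with its heel at (377,343). Next I'll enlarge the rack and scanner in both views.

```bash
python3 - <<'E'
import cv2,numpy as np
t=cv2.imread("pics/top0.png");s=cv2.imread("pics/side0.png")
def c(im,x,y,w,h,W,H):
    o=cv2.resize(im[y:y+h,x:x+w],(W,H),interpolation=cv2.INTER_CUBIC);return cv2.convertScaleAbs(o,alpha=1.5,beta=15)
# scale 4 top rack 100x75 ; side rack 
o=np.vstack([np.hstack([c(t,425,165,100,100,400,400)[:300+100],c(s,290,315,133,133,400,400)]),
 np.hstack([c(t,200,180,100,50+25,400,300)[:200],c(s,290,175,67,50,400,300)[:200]])])
o=np.vstack([np.hstack([c(t,425,165,80,100,400,500)[:],c(s,290,315,120,125,400,417)[:417]] ) if 0 else np.hstack([c(t,430,167,80,96,250*1,300),c(t,200,180,80,60,400,300),np.zeros((300,150,3),np.uint8)]),
 np.hstack([c(s,290,315,120,120,300,300),c(s,290,170,66,60,330,300),np.zeros((300,170,3),np.uint8)])])
cv2.imwrite("pics/crop1.png",o)
E
```

```text
(no output)
```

View pics/crop1.png

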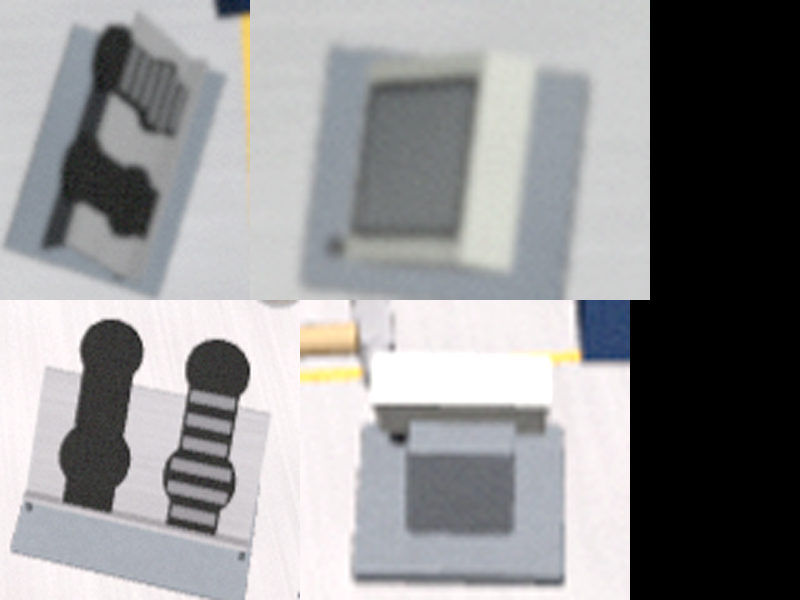

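The crop shows the treaded sole in the lane at larger x, its heel over the rack's upper edge. The scanner glass faces +y, and its bright end face is the upper end. I'll fit both poses from the corners I read off.

```bash
cat > h.py <<'E'
import numpy as np,cv2
from scipy.optimize import least_squares
from scipy.spatial.transform import Rotation as Ro
from rig import env
def proj(d,X):
    c=np.asarray(X)@d["R"].T+d["t"];f=240/np.tan(np.radians(d["fov_y"]/2))
    return c[:,:2]/c[:,2:]*f+[d["cx"],d["cy"]]
def fit(obs,fun,p0):
    """obs: list (cam dict, key, pixel) ; fun(p)->dict key->world pt"""
    def r(p):
        m=fun(p);return np.concatenate([proj(d,[m[k]])[0]-px for d,k,px in obs])
    o=least_squares(r,p0,loss='soft_l1',x_scale=0.1);return o.x,r(o.x).reshape(-1,2)
c50,s50=np.cos(np.radians(50)),np.sin(np.radians(50))
def slope(yaw): # frame x down the slope, z normal
    return Ro.from_euler('z',yaw).as_matrix()@np.array([[c50,0,s50],[0,1,0],[-s50,0,c50]])
def yawz(yaw,p,q): return Ro.from_euler('z',yaw).as_matrix()@np.array(q)+[p[0],p[1],0]
E
cat > f.py <<'E'
from h import *
T,S=env.get_image("top"),env.get_image("side")
tr=lambda x,y:np.array([430+x/3.125,167+y/3.125]);ts=lambda x,y:np.array([200+(x-250)/5,180+y/5])
sr=lambda x,y:np.array([290+x/2.5,315+(y-300)/2.5]);ss=lambda x,y:np.array([290+(x-300)/5,170+(y-300)/5])
def win(p):
    R=slope(p[2]);o=np.array([p[0],p[1],.12]);m={}
    for i in(-1,1):
        for j in(-1,1):
            m['g',i,j]=o+R@[i*.05,j*.037,0]
            for k in(0,-.03):m['h',i,j,k]=o+R@[i*.06,j*.055,k]
            m['f',i,j]=yawz(p[2],p,[i*.075,j*.07,p[3]])
    return m
# yaw ~ +90: x->+y, y -> -x.  j=+1 is image-down (small x)
obs=[(T,('g',1,-1),ts(372,83)),(T,('g',-1,-1),ts(476,82)),(T,('g',-1,1),ts(460,236)),(T,('g',1,1),ts(350,234)),
(T,('h',-1,-1,0),ts(485,52)),(T,('h',-1,1,0),ts(462,262)),(T,('h',-1,-1,-.03),ts(534,58)),(T,('h',-1,1,-.03),ts(512,271)),
(S,('h',-1,1,0),ss(371,352)),(S,('h',-1,-1,0),ss(552,352)),(S,('h',-1,1,-.03),ss(377,405)),(S,('h',-1,-1,-.03),ss(547,407)),
(S,('f',-1,1),ss(353,578)),(S,('f',-1,-1),ss(564,581)),(T,('f',-1,-1),ts(590,72)),(T,('f',1,-1),ts(330,45)),(T,('f',1,1),ts(300,288))]
p,r=fit(obs,win,[.55,.32,1.5,.01]);print("window",p,np.degrees(p[2]));print(np.round(r,1).tolist())
def rack(p):
    m={};R=slope(p[2])
    for j in(-1,1):
        m['u',j]=yawz(p[2],p,[-.039,j*.105,.131]);
        for i in (-1,1): m['f',i,j]=yawz(p[2],p,[i*p[5],j*.105,.003])
    for k,l,n in((3,'T',.004),(4,'B',.004)):
        # heel disc centre 31mm beyond upper edge (60-29)
        m['heel',l]=yawz(p[2],p,[-.039,p[k],.131])+R@[-.031,0,.004]
        m['ball',l]=yawz(p[2],p,[-.039,p[k],.131])+R@[-.031+.103,0,.007]
    return m
# yaw ~ -90: x->-y, y->+x
obs=[(T,('u',1),tr(135,11)),(S,('u',-1),sr(45,367)),(S,('u',1),sr(270,412)),
(T,('f',1,1),tr(225,72)),(T,('f',1,-1),tr(158,297)),(T,('f',-1,-1),tr(3,247)),(T,('f',-1,1),tr(76,22)),
(S,('heel','T'),sr(218,370)),(S,('heel','B'),sr(111,350)),(S,('ball','T'),sr(199,479)),(S,('ball','B'),sr(95,458)),
(T,('heel','B'),tr(88,169)),(T,('heel','T'),tr(117,57))]
p,r=fit(obs,rack,[.6,-.22,-1.9,.05,-.05,.08]);print("rack",p,np.degrees(p[2]));print(np.round(r,1).tolist())
m=rack(p);print(m['heel','T'],m['heel','B'])
for n,q,z in(("jack",(349,215),0),("jacklast a",(360,165),.15),("jacklast b",(350,225),.17),("spare a",(320,278),.05),("spare b",(370,287),.1),("pot",(387,152),.085)):
    f=240/np.tan(np.radians(T["fov_y"]/2));d=T["R"].T@[(q[0]-T["cx"])/f,(q[1]-T["cy"])/f,1];c=-T["R"].T@T["t"];print(n,np.round(c+d*(z-c[2])/d[2],3))
E
python3 f.py
```

```text
window [0.58441343 0.3175161  1.43518741 0.00867389] 82.23018129024858
[[0.4, 2.1], [-0.8, 0.7], [-1.0, -1.7], [1.5, -1.3], [0.3, -0.3], [-0.1, 0.1], [0.3, 0.6], [-0.2, -0.2], [0.5, 0.8], [-0.1, 1.2], [-0.9, -0.2], [0.8, -0.2], [0.1, 0.1], [0.6, -0.0], [-0.3, 0.5], [-0.2, 0.3], [-0.2, 0.1]]
rack [ 0.56362878 -0.33041218 -1.89496705  0.05222232 -0.04509962  0.07598101] -108.57361432764684
[[0.8, -0.0], [-0.6, 1.8], [0.5, 0.9], [-3.6, 0.5], [-1.4, -2.4], [-2.4, -1.7], [-5.9, 1.4], [-0.2, 0.7], [-0.0, 0.9], [0.7, 1.0], [0.2, 1.1], [-2.8, 0.3], [-2.0, 0.5]]
[ 0.63092451 -0.29409351  0.15731853] [ 0.53867157 -0.26309426  0.15731853]
jack [0.58  0.001 0.   ]
jacklast a [ 0.694 -0.022  0.15 ]
jacklast b [0.536 0.011 0.17 ]
spare a [0.402 0.091 0.05 ]
spare b [ 0.374 -0.041  0.1  ]
pot [ 0.742 -0.103  0.085]
```

```bash
cat >> h.py <<'E'
E=lambda a,d:Ro.from_euler(a,d,degrees=True).as_matrix()
R0=np.array([[-.001,.238,.971],[-.001,.971,-.238],[-1,-.001,0]])
C=np.round((E('z',76.204)@E('y',180)).T@R0)
WYAW,RYAW=82.23,-108.57
def tool(yawdeg,sgn):
    W=slope(np.radians(yawdeg));return np.column_stack([W[:,0],sgn*W[:,2],np.cross(W[:,0],sgn*W[:,2])])
def wrist(R,q1,q23):
    M=(E('z',q1)@E('y',q23)).T@R@C.T
    e=Ro.from_matrix(M).as_euler('ZYZ',degrees=True);return e
E
python3 - <<'E'
from h import *
print(C)
for s in(1,-1):
    Rp,Rt=tool(RYAW,s),tool(WYAW,-s)
    print(s,'start->pick',np.round(Ro.from_matrix(R0.T@Rp).as_rotvec(),2),'pick->place',np.round(Ro.from_matrix(Rp.T@Rt).as_rotvec(),2))
    for q23 in(80,100):
        print(q23,'pick',np.round(wrist(Rp,-37,q23)),'place',np.round(wrist(Rt,12,q23)))
E
```

```text
[[ 0. -1. -0.]
 [ 0.  0. -1.]
 [ 1.  0.  0.]]
1 start->pick [-2.88  1.05  0.04] pick->place [-0.2  -0.   -1.39]
80 pick [-38.  86.  69.] place [ 37.  85. 112.]
100 pick [-40.  71.  82.] place [40. 70. 99.]
-1 start->pick [ 0.08  0.03 -0.7 ] pick->place [-0.2   0.    1.39]
80 pick [ -38.   86. -111.] place [ 37.  85. -68.]
100 pick [-40.  71. -98.] place [ 40.  70. -81.]
```

Emit:
carry_out([
  [[-4,0,1,0,0,0,5],[-7,-1,4,0,0,-0.05,5],[-10,-2,7,0,0,-0.1,5],[-13,-3,10,0,0,-0.15,5],[-16,-4,13,0,0,-0.2,5]],
])

```text
time_s: 0.67
position: [0.2438, 0.4661, 0.3987]
tool_rot: [[-0.048, 0.234, 0.971], [-0.195, 0.951, -0.239], [-0.98, -0.201, -0.0]]
ft_force: [0.3, 0.9, -0.4]
grip_width: 0.0497
```

```bash
python3 - <<'E'
from h import *
s=env.observe();q=s['q'];print(np.round(q,1),s['position'],s['grip_width'],s['ft_force'])
print(np.round(s['tool_rot'],3)); print(np.round(E('z',q[0])@E('y',q[1]+q[2])@E('z',q[3])@E('y',q[4])@E('z',q[5])@C,3))
g=np.array([.652,-.233,.236]);print(np.array(s['tool_rot']).T@(g-s['position']),Ro.from_matrix(np.array(s['tool_rot']).T@tool(RYAW,-1)).as_rotvec())
E
```

```text
[ 51.7  21.5  50.6  -5.4 118.4 -26.6] [0.2438149  0.46612515 0.39872948] 0.04974621387308197 [ 0.29367637  0.92877561 -0.43341051]
[[-0.048  0.234  0.971]
 [-0.195  0.951 -0.239]
 [-0.98  -0.201 -0.   ]]
[[-0.048  0.234  0.971]
 [-0.195  0.951 -0.239]
 [-0.98  -0.201 -0.   ]]
[ 0.27585386 -0.53713867  0.56325717] [ 0.07589769  0.03617974 -0.49583273]
```

Emit:
carry_out([
  [[0,-2,4,0,0,0,5],[0,-4,8,0,0,-0.05,5],[0.5,-6,11,0,0,-0.1,5],[0.5,-8,15,0,0,-0.15,5],[0.8,-9.5,18.4,0,0,-0.2,5]],
])

```text
time_s: 1.08
position: [0.4003, 0.3297, 0.4089]
tool_rot: [[-0.093, 0.22, 0.971], [-0.38, 0.894, -0.239], [-0.92, -0.391, 0.0]]
ft_force: [1.3, -0.0, 0.3]
grip_width: 0.05
```

```bash
cat > st.py <<'E'
from h import *
import sys
s=env.observe();R=np.array(s['tool_rot']);print('q',np.round(s['q'],1),'p',np.round(s['position'],4),'w',round(s['grip_width'],4),'f',np.round(s['ft_force'],1),'t',s['time_s'])
def go(g,Rg): print('shift cm',np.round(100*R.T@(np.array(g)-s['position']),2),'turn',np.round(Ro.from_matrix(R.T@Rg).as_rotvec(),3))
E
python3 - <<'E'
from st import *
go([.55,.17,.41],tool(RYAW,-1));go([.64,0,.41],tool(RYAW,-1));go([.66,-.16,.35],tool(RYAW,-1));go([.652,-.233,.236],tool(RYAW,-1))
E
```

```text
q [ 33.7  24.4  46.7 -18.8 124.8 -51.1] p [0.4003 0.3297 0.4089] w 0.05 f [ 1.3 -0.   0.3] t 1.0833
shift cm [  4.56 -11.02  18.35] turn [ 0.071  0.044 -0.296]
shift cm [ 10.18 -24.24  31.15] turn [ 0.071  0.044 -0.296]
shift cm [ 21.59 -35.75  36.91] turn [ 0.071  0.044 -0.296]
shift cm [ 34.93 -37.99  37.88] turn [ 0.071  0.044 -0.296]
```

Emit:
carry_out([
  [[1,-2,3.5,0,0,0,5],[2,-4,7,0,0,0,5],[3,-6,10.5,0,0,0,5],[4,-8,14,0,0,0,5],[4.5,-10.5,17.5,0,0,0,5]],
])

```text
time_s: 1.5
position: [0.542, 0.1783, 0.4061]
tool_rot: [[-0.095, 0.218, 0.971], [-0.379, 0.894, -0.238], [-0.921, -0.391, -0.002]]
ft_force: [1.1, 0.4, 0.2]
grip_width: 0.0498
```

Emit:
carry_out([
  [[1,-2.7,2.7,0,0,0,5],[2.2,-5.4,5.4,0,0,0,5],[3.4,-8.2,8.2,0,0,0,5],[4.5,-11,11,0,0,0,5],[5.7,-13.7,13.7,0,0,0,5]],
])

```text
time_s: 1.92
position: [0.6392, 0.0011, 0.4082]
tool_rot: [[-0.093, 0.22, 0.971], [-0.378, 0.894, -0.239], [-0.921, -0.39, -0.0]]
ft_force: [-0.0, 0.7, -0.0]
grip_width: 0.0502
```

Emit:
carry_out([
  [[2,-2.5,1,0.01,0.01,-0.06,5],[4,-5,2,0.03,0.02,-0.12,5],[6,-7,3,0.04,0.02,-0.18,5],[8,-9.5,4.5,0.05,0.03,-0.24,5],[11.4,-11.6,5.7,0.07,0.04,-0.3,5]],
])

```text
time_s: 2.33
position: [0.6583, -0.1585, 0.3505]
tool_rot: [[-0.198, 0.245, 0.949], [-0.615, 0.723, -0.315], [-0.763, -0.646, 0.007]]
ft_force: [0.2, -0.4, 0.3]
grip_width: 0.0501
```

```bash
python3 - <<'E'
from st import *
go([.652,-.233,.236],tool(RYAW,-1))
d=env.get_image("wrist");cv2.imwrite("pics/w1.png",d["image"][...,::-1])
d=env.get_image("side");cv2.imwrite("pics/s1.png",cv2.resize(d["image"][300:440,260:440,::-1],None,fx=4,fy=4,interpolation=2))
E
```

```text
q [-10.1  38.2  37.6 -41.7 105.8 -92.9] p [ 0.6583 -0.1585  0.3505] w 0.0501 f [ 0.2 -0.4  0.3] t 2.3333
shift cm [13.44  1.86  1.66] turn [-0.002  0.008  0.004]
```

View pics/w1.png

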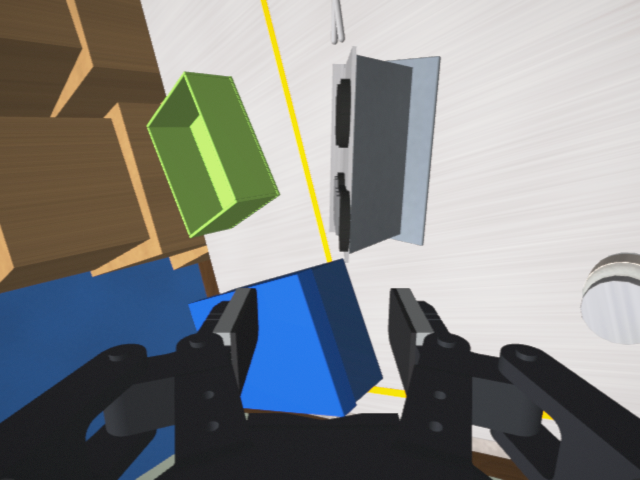

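The wrist view looks along the slope. It shows both soles edge-on: the treaded one at about (345,215), the turned one at (343,112). I'll enlarge that region.

```bash
python3 - <<'E'
import cv2
i=cv2.imread("pics/w1.png")[50:260,320:450];cv2.imwrite("pics/w1c.png",cv2.convertScaleAbs(cv2.resize(i[110:210,:110],None,fx=6,fy=6,interpolation=2),alpha=1.6,beta=30))
E
```

```text
(no output)
```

View pics/w1c.png

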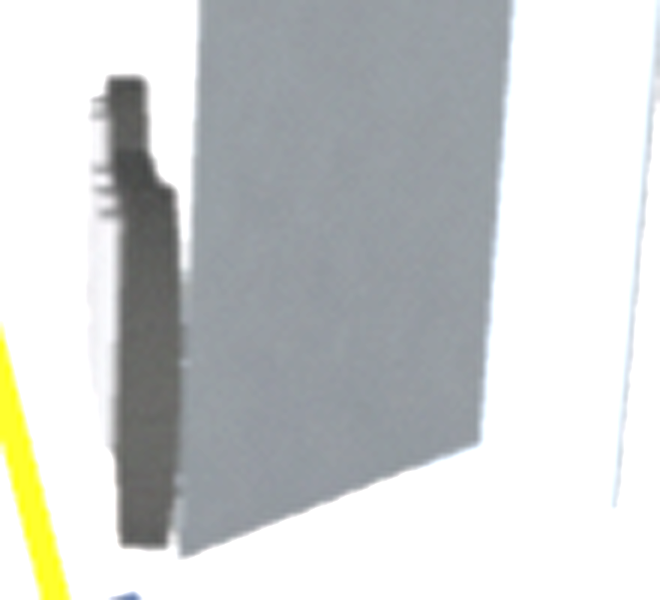

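```bash
python3 - <<'E'
from st import *
d=env.get_image("wrist")
W=slope(np.radians(RYAW));hc=np.array([.63092,-.29409,.15732])
for n,v in(("tip",[-.029,0,0]),("y+",[0,.029,0]),("y-",[0,-.029,0]),("top",[-.02,0,.004]),("bot",[-.02,0,-.004])):print(n,proj(d,[hc+W@v])[0].round(1))
for j in(1,-1):print('upper edge',proj(d,[yawz(np.radians(RYAW),[.56363,-.33041],[-.039,j*.105,.131])])[0].round(1))
E
```

```text
q [-10.4  38.6  38.1 -41.6 105.7 -92.8] p [ 0.6576 -0.1609  0.342 ] w 0.0504 f [ 0.6  1.  -0.8] t 2.4333
tip [341.1 233.3]
y+ [339.4 255.6]
y- [340.4 194.7]
top [336.2 230.8]
bot [345.3 230.9]
upper edge [341.9 268.6]
upper edge [345.7  48.3]
```

View pics/s1.png

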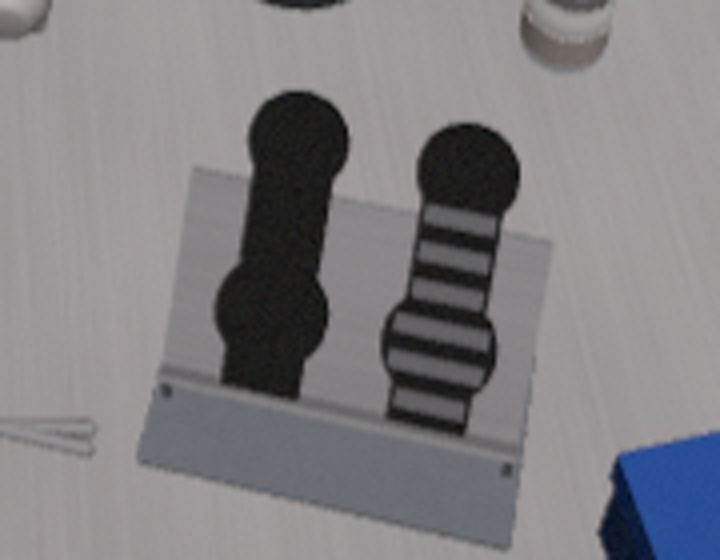

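The side crop puts the treaded sole's heel disc at (377.2,343.5), as fitted. The arm was still settling when I took the wrist picture, so I'll go closer, let it settle and look again.

```bash
python3 - <<'E'
from st import *
W=slope(np.radians(RYAW));hc=np.array([.63092,-.29409,.15732])
go(hc-.075*W[:,0],tool(RYAW,-1))
E
```

```text
q [-10.2  38.5  37.9 -41.5 105.9 -92.8] p [ 0.6577 -0.1589  0.3448] w 0.05 f [0.  0.7 0.3] t 2.4833
shift cm [15.64  1.61  1.82] turn [ 0.003 -0.003  0.003]
```

Emit:
carry_out([
  [[4,0.4,0.4,0,0,0,5],[8,0.8,0.8,0,0,0,5],[12,1.2,1.4,0,0,0,5],[15.5,1.6,1.8,0,0,0,5],[15.5,1.6,1.8,0,0,0,5]],
])

```text
time_s: 2.9
position: [0.6455, -0.248, 0.2138]
tool_rot: [[-0.21, 0.239, 0.948], [-0.608, 0.727, -0.318], [-0.765, -0.644, -0.007]]
ft_force: [-0.7, 0.2, -0.5]
grip_width: 0.0497
```

Emit:
carry_out([
  [[0,0,0,0,0,0,5],[0,0,0,0,0,0,5],[0,0,0,0,0,0,5]],
])

```text
time_s: 3.15
position: [0.6486, -0.2449, 0.2223]
tool_rot: [[-0.197, 0.245, 0.949], [-0.613, 0.725, -0.314], [-0.765, -0.644, 0.007]]
ft_force: [0.7, 0.7, 1.0]
grip_width: 0.0499
```

```bash
python3 - <<'E'
from st import *
d=env.get_image("wrist")
W=slope(np.radians(RYAW));hc=np.array([.63092,-.29409,.15732])
go(hc-.075*W[:,0],tool(RYAW,-1))
for n,v in(("tip",[-.029,0,0]),("y+",[0,.029,0]),("y-",[0,-.029,0]),("tiptop",[-.029,0,.004]),("tipbot",[-.029,0,-.004])):print(n,proj(d,[hc+W@v])[0].round(1))
for j in(1,-1):print('upper edge',proj(d,[yawz(np.radians(RYAW),[.56363,-.33041],[-.039,j*.105,.131])])[0].round(1))
cv2.imwrite("pics/w2.png",cv2.convertScaleAbs(cv2.resize(d["image"][100:300,250:450,::-1],None,fx=3,fy=3,interpolation=2),alpha=1.6,beta=20))
E
```

```text
q [-17.3  40.7  53.1 -40.2  87.4 -86.5] p [ 0.6486 -0.2449  0.2223] w 0.0499 f [0.7 0.7 1. ] t 3.15
shift cm [ 0.84  0.18 -0.12] turn [-0.001  0.008  0.002]
tip [325.4 266.9]
y+ [325.1 296.9]
y- [325.2 198.7]
tiptop [317.3 266.9]
tipbot [333.5 266.9]
upper edge [330.8 310.5]
upper edge [332.5 -49.8]
```

View pics/w2.png

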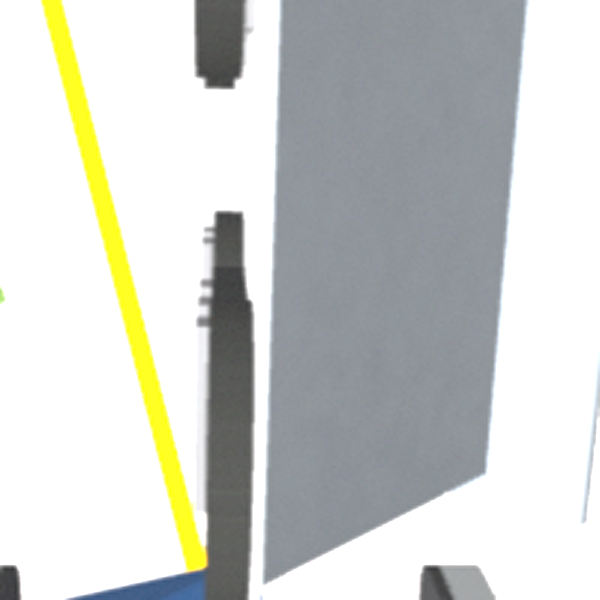

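The heel tip spans columns 319–335, against 317–334 predicted, and its upper side edge is near row 200, against 199. My estimate is good to about 1 mm. Going in to pinch.

Emit:
carry_out([
  [[1.5,0.2,0,0,0.008,0,5],[3.2,0.25,0,0,0.008,0,5],[5,0.25,-0.05,0,0.008,0,5],[6.5,0.25,-0.05,0,0.008,0,5],[7.5,0.25,-0.05,0,0.008,0,5]],
])

```text
time_s: 3.62
position: [0.6319, -0.2908, 0.1589]
tool_rot: [[-0.211, 0.242, 0.947], [-0.609, 0.726, -0.321], [-0.765, -0.644, -0.005]]
ft_force: [1.1, -0.7, 0.1]
grip_width: 0.0503
```

Emit:
carry_out([
  [[0,0,0,0,0,0,5],[0,0,0,0,0,0,5],[0,0,0,0,0,0,5]],
])

```text
time_s: 3.87
position: [0.6331, -0.2898, 0.1615]
tool_rot: [[-0.208, 0.243, 0.947], [-0.61, 0.725, -0.32], [-0.765, -0.644, -0.002]]
ft_force: [-0.2, 0.4, -0.5]
grip_width: 0.05
```

```bash
python3 - <<'E'
from st import *
W=slope(np.radians(RYAW));hc=np.array([.63092,-.29409,.15732])
go(hc-.008*W[:,0]-.0007*W[:,2],tool(RYAW,-1))
E
```

```text
q [-21.2  43.   58.9 -40.9  79.4 -84.3] p [ 0.6331 -0.2898  0.1615] w 0.05 f [-0.2  0.4 -0.5] t 3.8667
shift cm [-0.17 -0.03 -0.07] turn [ 0.    -0.003  0.002]
```

Emit:
carry_out([
  [[-0.2,0,-0.05,0,0,0,2.5],[-0.2,0,-0.05,0,0,0,0.5],[-0.2,0,-0.05,0,0,0,0.3],[-0.2,0,-0.05,0,0,0,0.3],[-0.2,0,-0.05,0,0,0,0.3]],
], grip_force=60)

```text
time_s: 4.28
position: [0.6327, -0.2891, 0.1635]
tool_rot: [[-0.208, 0.244, 0.947], [-0.611, 0.724, -0.321], [-0.764, -0.646, -0.002]]
ft_force: [-1.4, -1.2, 6.2]
grip_width: 0.0071
```

Emit:
carry_out([
  [[0,0,0,0,0,0,0.3],[0,0,0,0,0,0,0.3],[0,0,0,0,0,0,0.3],[0,0,0,0,0,0,0.3],[0,0,0,0,0,0,0.3]],
])

```text
time_s: 4.7
position: [0.6327, -0.2891, 0.1635]
tool_rot: [[-0.208, 0.244, 0.947], [-0.611, 0.724, -0.321], [-0.764, -0.646, -0.002]]
ft_force: [-0.7, 0.0, 5.5]
grip_width: 0.0069
```

Emit:
carry_out([
  [[-0.1,-0.5,0,0,0,0,0.3],[-0.3,-1.5,0,0,0,0,0.3],[-0.5,-2.5,0,0,0,0,0.3],[-0.8,-3.5,0,0,0,0,0.3],[-1,-4,0,0,0,0,0.3]],
])

```text
time_s: 5.12
position: [0.6247, -0.3129, 0.1973]
tool_rot: [[-0.208, 0.245, 0.947], [-0.61, 0.725, -0.321], [-0.765, -0.644, -0.002]]
ft_force: [-0.7, -0.4, -1.2]
grip_width: 0.0072
```

Emit:
carry_out([
  [[-1.5,-1.2,0,0,0,0,0.3],[-4,-3.4,0,0,0,0,0.3],[-6.5,-5.5,0,0,0,0,0.3],[-9,-7.5,0,0,0,0,0.3],[-11,-9.2,0,0,0,0,0.3]],
])

```text
time_s: 5.53
position: [0.6252, -0.3113, 0.3422]
tool_rot: [[-0.207, 0.245, 0.947], [-0.61, 0.725, -0.321], [-0.765, -0.644, -0.001]]
ft_force: [0.4, 0.1, -1.7]
grip_width: 0.007
```

Emit:
carry_out([
  [[-2,-1,0,0,0,0.08,0.3],[-4.5,-2.5,0,0,0,0.16,0.3],[-7,-3.5,0,0,0,0.24,0.3],[-9,-4.5,0,0,0,0.32,0.3],[-11,-5,0,0,0,0.4,0.3]],
])

```text
time_s: 5.95
position: [0.6288, -0.2782, 0.451]
tool_rot: [[-0.096, 0.304, 0.948], [-0.277, 0.906, -0.319], [-0.956, -0.293, -0.002]]
ft_force: [0.2, -0.9, 7.8]
grip_width: 0.007
```

```bash
python3 - <<'E'
from st import *
print(R.round(3));G=tool(WYAW,1)
for p in([.64,-.15,.45],[.63,0,.45],[.60,.2,.44],[.591,.365,.42]):go(p,G)
E
```

```text
q [ -27.7   38.8   12.7  -20.5  124.1 -111.4] p [ 0.6288 -0.2782  0.451 ] w 0.007 f [ 0.2 -0.9  7.8] t 5.95
[[-0.096  0.304  0.948]
 [-0.277  0.906 -0.319]
 [-0.956 -0.293 -0.002]]
shift cm [-3.56 11.99 -3.02] turn [-0.193  0.037  0.992]
shift cm [-7.62 25.29 -8.75] turn [-0.193  0.037  0.992]
shift cm [-11.92  42.8  -17.96] turn [-0.193  0.037  0.992]
shift cm [-14.5   58.07 -24.07] turn [-0.193  0.037  0.992]
```

Joint 3 is at its lower limit because the arm is stretched out, so I'll come in closer and a little lower.

Emit:
carry_out([
  [[0.5,1.5,-1.5,0,0,0,0.3],[0.8,3,-3,0,0,0,0.3],[1.2,5,-4.5,0,0,0,0.3],[1.5,7,-6,0,0,0,0.3],[1.6,8.3,-7.7,0,0,0,0.3]],
])

```text
time_s: 6.37
position: [0.5803, -0.182, 0.4092]
tool_rot: [[-0.095, 0.304, 0.948], [-0.28, 0.905, -0.319], [-0.955, -0.296, -0.001]]
ft_force: [1.5, 0.2, -1.6]
grip_width: 0.0072
```

```bash
python3 - <<'E'
from st import *
print(R.round(3));G=tool(WYAW,1)
for p in([.56,0,.41],[.56,.2,.41],[.585,.365,.40]):go(p,G)
E
```

```text
q [-21.6  26.4  42.  -18.3 109.7 -99.6] p [ 0.5803 -0.182   0.4092] w 0.0072 f [ 1.5  0.2 -1.6] t 6.3667
[[-0.095  0.304  0.948]
 [-0.28   0.905 -0.319]
 [-0.955 -0.296 -0.001]]
shift cm [-4.98 15.84 -7.72] turn [-0.193  0.038  0.996]
shift cm [-10.59  33.95 -14.09] turn [-0.193  0.038  0.996]
shift cm [-14.5   49.95 -16.98] turn [-0.193  0.038  0.996]
```

Emit:
carry_out([
  [[-0.7,2,-1,0,0,0,0.3],[-1.8,5.5,-2.6,0,0,0,0.3],[-3,9.2,-4.4,0,0,0,0.3],[-4.2,13,-6.3,0,0,0,0.3],[-5,15.8,-7.7,0,0,0,0.3]],
])

```text
time_s: 6.78
position: [0.5601, 0.0003, 0.4118]
tool_rot: [[-0.093, 0.305, 0.948], [-0.281, 0.905, -0.319], [-0.955, -0.296, 0.002]]
ft_force: [1.0, 0.0, -2.1]
grip_width: 0.0072
```

Emit:
carry_out([
  [[-1.1,3.6,-1.3,0,0,0,0.3],[-2.2,7.2,-2.6,0,0,0,0.3],[-3.4,10.8,-3.9,0,0,0,0.3],[-4.5,14.4,-5.1,0,0,0,0.3],[-5.2,16.5,-5.8,0,0,0,0.3]],
])

```text
time_s: 7.2
position: [0.5605, 0.1841, 0.4119]
tool_rot: [[-0.093, 0.302, 0.949], [-0.281, 0.906, -0.317], [-0.955, -0.296, 0.0]]
ft_force: [-0.2, -0.3, -2.5]
grip_width: 0.0073
```

Emit:
carry_out([
  [[-0.5,1.5,-0.2,-0.02,0,0.1,0.3],[-1.2,3.5,-0.5,-0.04,0.01,0.2,0.3],[-2,6,-0.8,-0.06,0.01,0.3,0.3],[-2.6,8,-1.1,-0.08,0.01,0.4,0.3],[-3,9.5,-1.4,-0.1,0.02,0.5,0.3]],
])

```text
time_s: 7.62
position: [0.5798, 0.2811, 0.4131]
tool_rot: [[0.024, 0.223, 0.974], [0.204, 0.953, -0.223], [-0.979, 0.205, -0.023]]
ft_force: [-1.3, 0.1, -2.3]
grip_width: 0.0071
```

```bash
python3 - <<'E'
from st import *
print(R.round(3));G=tool(WYAW,1)
for p in([.585,.365,.40],[.591,.365,.30]):go(p,G)
E
```

```text
q [ 11.   27.1  39.3  12.  109.5 -61.6] p [0.5798 0.2811 0.4131] w 0.0071 f [-1.3  0.1 -2.3] t 7.6167
[[ 0.024  0.223  0.974]
 [ 0.204  0.953 -0.223]
 [-0.979  0.205 -0.023]]
shift cm [ 3.01  7.84 -1.34] turn [-0.091  0.019  0.491]
shift cm [12.81  5.93 -0.53] turn [-0.091  0.019  0.491]
```

Emit:
carry_out([
  [[0.6,1.6,-0.3,-0.02,0,0.1,0.3],[1.2,3.2,-0.5,-0.04,0.01,0.2,0.3],[1.8,4.8,-0.8,-0.06,0.01,0.3,0.3],[2.4,6.4,-1,-0.08,0.02,0.4,0.3],[3,7.8,-1.3,-0.09,0.02,0.49,0.3]],
])

```text
time_s: 8.03
position: [0.5856, 0.3629, 0.3991]
tool_rot: [[0.087, 0.107, 0.99], [0.635, 0.76, -0.138], [-0.767, 0.641, -0.002]]
ft_force: [0.3, 1.2, -2.6]
grip_width: 0.0071
```

Emit:
carry_out([
  [[0,0,0,0,0,0,0.3],[1.5,-1.4,0,0,0,0,0.3],[3,-2.6,0,0,0,0,0.3],[5,-4.2,0,0,0,0,0.3],[7,-5.8,0,0,0,0,0.3]],
])

```text
time_s: 8.45
position: [0.5851, 0.3622, 0.3077]
tool_rot: [[0.086, 0.106, 0.991], [0.63, 0.764, -0.137], [-0.772, 0.636, -0.001]]
ft_force: [0.3, 0.2, -1.9]
grip_width: 0.007
```

Emit:
carry_out([
  [[0,0,0,0,0,0,0.3],[0,0,0,0,0,0,0.3],[0,0,0,0,0,0,0.3],[0,0,0,0,0,0,0.3]],
])

```text
time_s: 8.78
position: [0.5855, 0.363, 0.3101]
tool_rot: [[0.088, 0.106, 0.991], [0.633, 0.762, -0.137], [-0.77, 0.639, 0.0]]
ft_force: [0.3, 0.3, -0.7]
grip_width: 0.007
```

```bash
python3 - <<'E'
from st import *
G=tool(WYAW,1);W=slope(np.radians(WYAW));o=np.array([.58441,.31752,.12])
for h in(.06,.017):go(o+W@[-.088,0,h],G)
# assumed sole in tool: x along tool x, TCP at sole x=-69
SR=np.column_stack([R[:,0],-R[:,2],-R[:,1]]) # placeholder check of axes
nz=-W[:,2];print('tool y vs window z',(R[:,1]@W[:,2]).round(4))
sx=R[:,0];sz=-R[:,1];sy=np.cross(sz,sx)
P=lambda x,y,z:np.array(s['position'])+(x+.069)*sx+y*sy+z*sz
for n in("top","side","wrist"):
    d=env.get_image(n);im=d["image"][...,::-1].copy();cv2.imwrite(f"pics/raw_{n}.png",im)
    for q in([.09,.023,0],[.09,-.023,0],[-.061,.029,0],[-.061,-.029,0],[.042,.033,0],[.042,-.033,0]):print(n,q,proj(d,[P(*q)])[0].round(1))
a=cv2.imread("pics/raw_top.png")[160:260,190:290];b=cv2.imread("pics/raw_side.png")[120:220,270:370];c=cv2.imread("pics/raw_wrist.png")
cv2.imwrite("pics/p1.png",np.vstack([np.hstack([cv2.resize(i,(400,400),interpolation=2) for i in(a,b)]),np.hstack([cv2.resize(c,(267,200)),np.zeros((200,533,3),np.uint8)])]))
E
```

```text
q [  8.9  26.6  64.6  38.6  78.4 -77.7] p [0.5855 0.363  0.3101] w 0.007 f [ 0.3  0.3 -0.7] t 8.7833
shift cm [ 2.91 -9.66  0.51] turn [-0.002  0.002  0.005]
shift cm [  2.94 -13.96   0.52] turn [-0.002  0.002  0.005]
tool y vs window z 1.0
top [0.09, 0.023, 0] [171.2 195.2]
top [0.09, -0.023, 0] [168.8 213.3]
top [-0.061, 0.029, 0] [199.3 189.8]
top [-0.061, -0.029, 0] [196.1 214.7]
top [0.042, 0.033, 0] [180.  190.3]
top [0.042, -0.033, 0] [176.5 217. ]
side [0.09, 0.023, 0] [328.6 140.9]
side [0.09, -0.023, 0] [314.8 140.8]
side [-0.061, 0.029, 0] [331.1 126.8]
side [-0.061, -0.029, 0] [311.8 126.7]
side [0.042, 0.033, 0] [331.8 136.8]
side [0.042, -0.033, 0] [311.4 136.6]
wrist [0.09, 0.023, 0] [323.5 252.4]
wrist [0.09, -0.023, 0] [323.4 192.3]
wrist [-0.061, 0.029, 0] [324.2 378.6]
wrist [-0.061, -0.029, 0] [324.2 238.6]
wrist [0.042, 0.033, 0] [323.6 288.8]
wrist [0.042, -0.033, 0] [323.5 187.8]
```

View pics/p1.png

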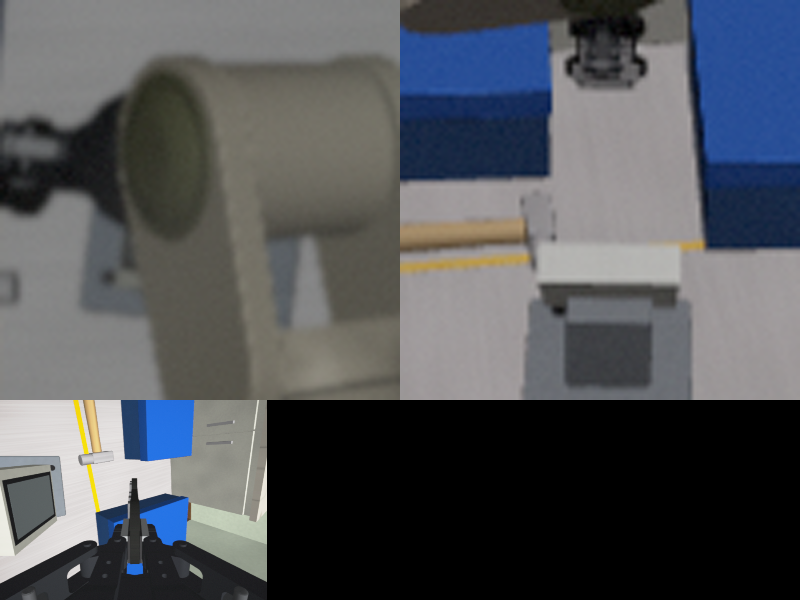

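The wrist view shows the sole edge-on in the middle with its tread facing left, toward the glass. I'll move to a 60 mm hover and look there.

Emit:
carry_out([
  [[0.5,-1.5,0.1,0,0,0,0.3],[1.2,-4,0.3,0,0,0.005,0.3],[2,-6.5,0.4,0,0,0.005,0.3],[2.7,-8.7,0.5,0,0,0.005,0.3],[2.9,-9.6,0.5,0,0,0.005,0.3]],
])

```text
time_s: 9.35
position: [0.5816, 0.3061, 0.2217]
tool_rot: [[0.084, 0.111, 0.99], [0.635, 0.76, -0.139], [-0.768, 0.641, -0.007]]
ft_force: [0.3, -0.8, -2.2]
grip_width: 0.0069
```

Emit:
carry_out([
  [[0,0,0,0,0,0,0.3],[0,0,0,0,0,0,0.3],[0,0,0,0,0,0,0.3],[0,0,0,0,0,0,0.3]],
])

```text
time_s: 9.68
position: [0.5824, 0.3082, 0.2255]
tool_rot: [[0.087, 0.106, 0.991], [0.637, 0.759, -0.137], [-0.766, 0.643, -0.001]]
ft_force: [0.4, -0.2, -1.7]
grip_width: 0.007
```

```bash
python3 - <<'E'
from st import *
G=tool(WYAW,1);W=slope(np.radians(WYAW));o=np.array([.58441,.31752,.12])
go(o+W@[-.088,0,.017],G)
sx=R[:,0];sz=-R[:,1];sy=np.cross(sz,sx)
P=lambda x,y,z:np.array(s['position'])+(x+.069)*sx+y*sy+z*sz
d=env.get_image("wrist");im=d["image"][...,::-1]
for q in([.09,.023,0],[.09,-.023,0],[-.061,.029,0],[-.061,-.029,0],[.042,.033,0],[.042,-.033,0]):print(q,proj(d,[P(*q)])[0].round(1))
for i in(-1,1):
    for j in(-1,1):print('glass',i,j,proj(d,[o+W@[i*.05,j*.037,0]])[0].round(1),'head',proj(d,[o+W@[i*.06,j*.055,0]])[0].round(1))
cv2.imwrite("pics/w4raw.png",im);cv2.imwrite("pics/w4.png",cv2.convertScaleAbs(cv2.resize(im[140:440,60:460],None,fx=2,fy=2,interpolation=2),alpha=1.4,beta=20))
E
```

```text
q [  3.4  28.4  76.2  41.6  71.7 -91. ] p [0.5824 0.3082 0.2255] w 0.007 f [ 0.4 -0.2 -1.7] t 9.6833
shift cm [-0.1  -4.35  0.09] turn [-0.002  0.     0.   ]
[0.09, 0.023, 0] [322.8 251.8]
[0.09, -0.023, 0] [322.7 191.8]
[-0.061, 0.029, 0] [322.9 377.3]
[-0.061, -0.029, 0] [322.8 237.6]
[0.042, 0.033, 0] [322.8 288.1]
[0.042, -0.033, 0] [322.7 187.2]
glass -1 -1 [196.2 357.2] head [192.9 403.4]
glass -1 1 [181.2 204.1] head [168.  163.3]
glass 1 -1 [238.9 280.6] head [242.9 298.1]
glass 1 1 [232.4 177.3] head [234.  149.1]
```

View pics/w4.png

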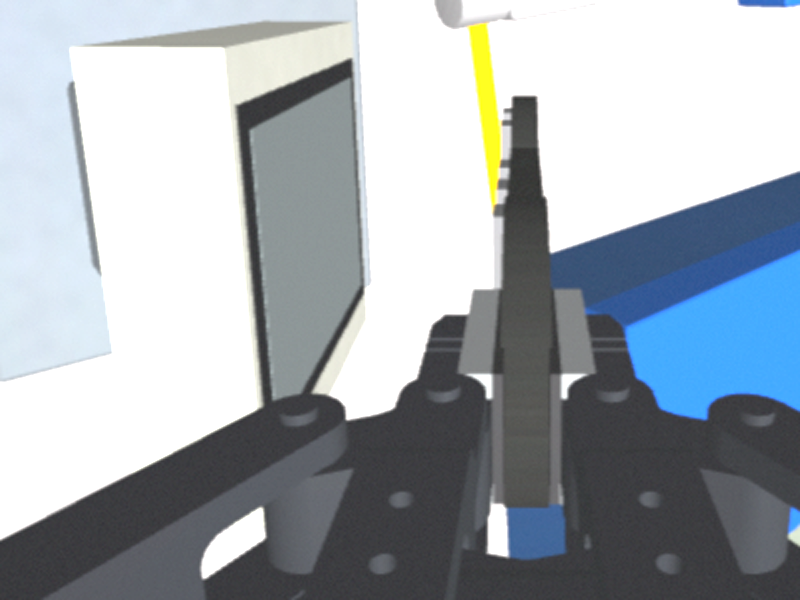

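The sole sits as assumed: its centre column is 322.5 against 322.8 predicted, and its edge rows are within 1.4 px. The glass corners read (185,205), (236,180) and (241,284), about 2 mm nearer than my fit. I'll refit the window from this view.

```bash
python3 - <<'E'
from st import *
d=env.get_image("wrist")
def win(p,th=np.radians(50)):
    c,n=np.cos(th),np.sin(th);R=Ro.from_euler('z',p[2]).as_matrix()@np.array([[c,0,n],[0,1,0],[-n,0,c]]);o=np.array([p[0],p[1],.12]);m={}
    for i in(-1,1):
        for j in(-1,1):
            m['g',i,j]=o+R@[i*.05,j*.037,0];m['h',i,j]=o+R@[i*.06,j*.055,0];m['b',i,j]=o+R@[i*.06,j*.055,-.03]
    return m
obs=[(d,k,np.array(v)) for k,v in((('g',-1,1),(185,205)),(('g',1,1),(236,180)),(('g',1,-1),(241.3,284)),(('h',-1,1),(174,163.5)),(('h',1,1),(235,152)),(('b',-1,1),(98,163.5)))]
p,r=fit(obs,win,[.584,.3175,1.435]);print(p,np.degrees(p[2]),r.round(1).tolist())
o0=np.array([.58441,.31752,.12]);W=slope(np.radians(WYAW));print('shift in window axes mm',1000*W.T@(np.array([p[0],p[1],.12])-o0))
sx=R[:,0];sz=-R[:,1];sy=np.cross(sz,sx)
a=np.linspace(0,6.28,200);D=np.array([np.array(s['position'])+(-.061+.029*np.cos(t)+.069)*sx+.029*np.sin(t)*sy for t in a]);q=proj(d,D);print('heel rows',q[:,1].min(),q[:,1].max())
E
```

```text
q [  3.4  28.4  76.2  41.6  71.7 -91. ] p [0.5822 0.3081 0.2252] w 0.0067 f [-0.  -0.8 -2.3] t 9.7333
[0.58561482 0.31837169 1.41580121] 81.11943395057368 [[0.7, 0.0], [-0.8, -0.1], [-1.6, -1.0], [-0.1, 0.7], [2.2, -0.0], [-0.2, -0.2]]
shift in window axes mm [ 0.64712965 -1.07861783  0.77121908]
heel rows 234.91202889133348 392.3547077912931
```

```bash
python3 - <<'E'
from st import *
y=81.6;W=slope(np.radians(y));o=np.array([.5852,.3181,.12])
for h in(.03,.017):go(o+W@[-.088,0,h],tool(y,1))
E
```

```text
q [  3.4  28.4  76.3  41.6  71.7 -91. ] p [0.5821 0.308  0.225 ] w 0.0071 f [-0.6 -0.3 -2.8] t 9.7833
shift cm [-0.09 -2.95  0.14] turn [ 0.006 -0.007  0.001]
shift cm [-0.09 -4.25  0.13] turn [ 0.006 -0.007  0.001]
```

Emit:
carry_out([
  [[0,-0.5,0,0,0,0,0.3],[0,-1.3,0.1,0.003,-0.004,0,0.3],[-0.1,-2.1,0.1,0.006,-0.007,0,0.3],[-0.1,-2.8,0.1,0.006,-0.007,0,0.3],[-0.1,-3.3,0.1,0.006,-0.007,0,0.3]],
])

```text
time_s: 10.2
position: [0.5792, 0.2806, 0.2027]
tool_rot: [[0.092, 0.115, 0.989], [0.635, 0.758, -0.148], [-0.767, 0.642, -0.003]]
ft_force: [-0.4, 0.2, -1.4]
grip_width: 0.0068
```

Emit:
carry_out([
  [[0,0,0,0,0,0,0.3],[0,0,0,0,0,0,0.3],[0,0,0,0,0,0,0.3],[0,0,0,0,0,0,0.3]],
])

```text
time_s: 10.53
position: [0.5795, 0.2818, 0.2039]
tool_rot: [[0.093, 0.113, 0.989], [0.635, 0.758, -0.147], [-0.767, 0.642, -0.002]]
ft_force: [0.6, 0.5, -1.2]
grip_width: 0.0069
```

```bash
python3 - <<'E'
from st import *
y=81.6;W=slope(np.radians(y));o=np.array([.5852,.3181,.12])
for h in(.03,.017):go(o+W@[-.088,0,h],tool(y,1))
E
```

```text
q [  0.8  28.7  79.7  42.4  70.2 -95.2] p [0.5795 0.2818 0.2039] w 0.0069 f [ 0.6  0.5 -1.2] t 10.5333
shift cm [-0.02  0.42  0.04] turn [-0.001 -0.001  0.001]
shift cm [-0.01 -0.88  0.04] turn [-0.001 -0.001  0.001]
```

Emit:
carry_out([
  [[0,-0.2,0,0,0,0,0.3],[0,-0.4,0,0,0,0,0.3],[0,-0.6,0,0,0,0,0.3],[0,-0.8,0,0,0,0,0.3],[0,-0.8,0,0,0,0,0.3]],
])

```text
time_s: 10.95
position: [0.5784, 0.2753, 0.1981]
tool_rot: [[0.092, 0.114, 0.989], [0.635, 0.758, -0.147], [-0.767, 0.642, -0.003]]
ft_force: [-0.6, -0.6, -1.6]
grip_width: 0.0068
```

Emit:
carry_out([
  [[0,0,0,0,0,0,0.3],[0,0,0,0,0,0,0.3],[0,0,0,0,0,0,0.3],[0,0,0,0,0,0,0.3]],
])

```text
time_s: 11.28
position: [0.5785, 0.2756, 0.1986]
tool_rot: [[0.093, 0.114, 0.989], [0.635, 0.758, -0.147], [-0.767, 0.642, -0.002]]
ft_force: [-0.2, -0.4, -1.3]
grip_width: 0.007
```

```bash
python3 - <<'E'
from st import *
y=81.6;W=slope(np.radians(y));o=np.array([.5852,.3181,.12])
go(o+W@[-.088,0,.017],tool(y,1))
d=env.get_image("wrist");im=d["image"][...,::-1]
for i in(-1,1):
    for j in(-1,1):print('glass',i,j,proj(d,[o+W@[i*.05,j*.037,0]])[0].round(1),'head',proj(d,[o+W@[i*.06,j*.055,0]])[0].round(1))
e=env.get_image("side")
a=cv2.resize(im[120:320,170:370],(600,600),interpolation=2);b=cv2.resize(e["image"][150:250,290:340,::-1],(200,400),interpolation=2)
cv2.imwrite("pics/w5.png",cv2.convertScaleAbs(np.hstack([a,np.vstack([b,np.zeros((200,200,3),np.uint8)])]),alpha=1.3,beta=10))
E
```

```text
q [  0.2  28.8  80.5  42.5  70.  -96.3] p [0.5785 0.2756 0.1986] w 0.007 f [-0.2 -0.4 -1.3] t 11.2833
shift cm [-0.02 -0.06  0.04] turn [-0.002 -0.001  0.001]
glass -1 -1 [286.5 355.5] head [285.6 401.5]
glass -1 1 [281.9 202.7] head [278.1 161.9]
glass 1 -1 [298.8 279.8] head [300.  297.3]
glass 1 1 [296.8 176.7] head [297.2 148.6]
```

View pics/w5.png

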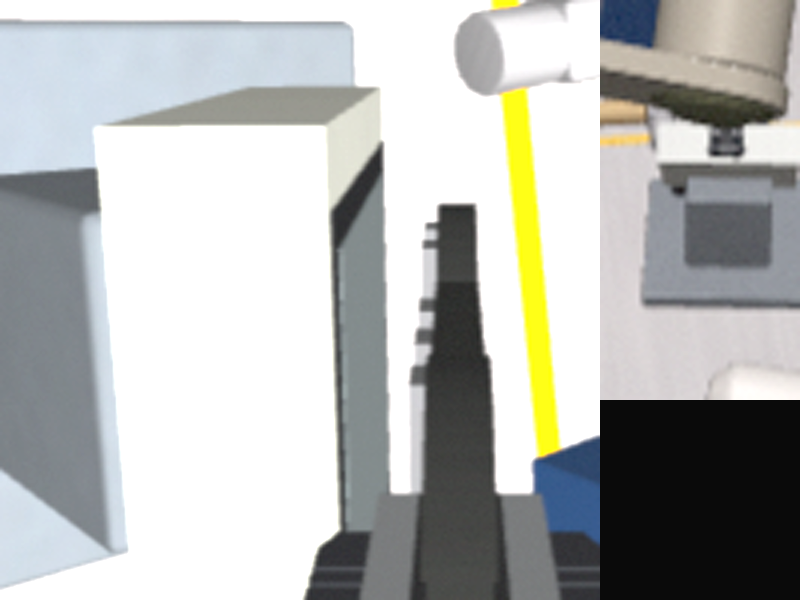

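The head corners read (279,161) and (296,149) and the near glass corner (283,203), all within about 1.3 px of prediction. The sole is edge-on and parallel to the glass, with the bar tops about 10 mm off it, so I'm handing in.

```bash
python3 - <<'E'
from st import *
print(np.round(s['qvel'],2));env.close_job()
E
```

```text
q [  0.2  28.8  80.5  42.5  70.  -96.3] p [0.5785 0.2756 0.1985] w 0.0071 f [-0.7  0.1 -1.8] t 11.3833
[ 0.11  0.01  0.06 -0.01  0.03 -0.04]
the job is handed in; nothing more can be done
```

I pinched the sole by its plain heel at 60 N and lifted it off the rack. I carried it high over the two lasts and turned it over. It was handed in at 11.4 s, still in the gripper, tread-down over the scanner window.

- **Position:** the tool was within 1 mm and 0.2° of its target. By my own sight estimate from the last wrist picture, the tread was about 10 mm off the glass.
- **Steadiness:** grip opening held at 7 mm, joint speeds were about zero and wrist force was under 3 N. The readings showed no contact with the scanner.
- **Disagreement:** the two window fits, one from the top and side cameras and one from the wrist camera, differed by about 1.5 mm and 1.1° of yaw. I used a value in between, so expect an error of about 1–2 mm and half a degree.
- **Not checked:** I took no final picture of the other sole or the things standing about. No force reading showed contact with them.

During the lift, joint 3 came right to its lower limit (12.7° read, limit 12.68°), and I then moved it off.

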